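# Park the batten behind the retaining post

### The arm

A 6-joint arm with a two-finger parallel gripper is mounted at the origin on the work surface. World frame = base frame: x ahead of the robot, y to its left, z up, the work surface at z = 0. Lengths are in mm, angles in rad, forces in N, time in s.
With the tool pointing down it reaches from about 275 to 1000 mm from the base axis. Payload 8.4 kg.
Tool frame: the origin (TCP) lies midway between the tips of the shut fingers; the grasp point (between the pads) lies behind it (r.pinch_z is the z of the grasp point in the tool frame, in mm); z points along the fingers, y is the direction in which the jaws open and shut (so a half turn about z gives the same grasp; the last joint's range is limited). The gripper opens to 85 mm and grips with 20 to 120 N. Pads are 22 mm wide; open, the fingers measure 114 mm over their backs; the gripper's body (76 mm by 85 mm) begins 54 mm behind the grasp point. The pads swing forward as they close: fully open they stand 13 mm farther back than shut.
Start: joints at [-1.206, 0.353, 1.633, -0, 1.155, -0.002], TCP at [224.143, -583.428, 231.281] pointing down, gripper open.
Joint ranges: [-2.63, 2.63], [-0.92, 2.1], [0.06, 2.66], [-1.3, 4.44], [0, 2.69], [-3.02, 3.02]. Speed limits (rad/s): [2.22, 2.22, 2.79, 3.14, 3.14, 3.14].

### API

Orientations are given as [roll, pitch, yaw] about the fixed x, y, z axes, in that order (R = Rz(yaw) Ry(pitch) Rx(roll)).
In Python, from rig import r, optics, ticket gives the robot as it stands.
- The arm moves only by the shell command python3 -m jog 'ROWS' [FORCE]. ROWS is text: rows parted by semicolons, each of 7 numbers parted by spaces: the closure in counts, from 0 (fully open) to 255 (shut), then the shift along the tool's x, y, z in mm, then the turn, a rotation vector about the tool's x, y, z in degrees. A call has 1 to 5 rows; each row shifts and turns the pose as measured when the row begins, along the tool's axes as they then stand; what a row does not reach is not made up. A row lasts 1/12 s, in which the tool goes at most 41.7 mm and 7.16 degrees, less where a joint would pass 70% of its speed; a pose out of reach is approached as far as the arm can. A call with a gripper value outside its range is refused whole. The fingers move at their own pace and stop on an object; FORCE is the grip in N (left out, the last holds). Time passes only in rows, so rows that do not move let the fingers close. It gives the time, the measured TCP pose, the force and the opening at its end, in the units of the state.
- r.sense(): the state, without advancing time (a new reading comes with each control period).
- optics.grab_frame(name): name is "scene" or "top" or "wrist"; returns the picture (384x512x3 uint8, red, green, blue); there is no depth.
- optics.camera_info(name): a dict with "fx", "fy", "cx", "cy" (pixels), "world_from_camera" (4x4, takes a point from camera to world coordinates). Camera axes: x right, y down, z forward; pixel columns grow to the right and rows downward; lengths in mm; the calibration is good to about 2 mm. A picture is of the moment at which its call begins: read the wrist's pose just before it. camera_info takes no time and is no camera call; for the wrist camera it gives the pose at the moment of the call.
- ticket.sign_off(): hands the job in, once; it reports no verdict.
The state is a dict: "clock": time; "qpos": joint angles; "qvel": joint speeds; "joint_efforts": joint torques, N m; "eef_pos": TCP position; "tcp_rot": TCP orientation; "contact_force": force on the tool from outside, world axes, zero at the start; "wrist_torque": the same for the moment, N m; "opening": opening from 0.0 (shut) to 1.0 (fully open).
Only numpy, scipy, OpenCV 4.12 (cv2) and the standard library are available. Lean on these libraries where they do the work, as an engineer would, in place of code of your own. Each camera call takes 0.05 s, during which the arm holds its last target.

### The job

Push the long wooden batten across the bench into the three-sided plywood bay, working it in at an angle past the steel post (left end in first, then the right end), until it lies all along the back fence, up against it and behind the post. Push it with your fingers only, without lifting it off the bench, and leave the glue bottle, the screwdriver and the small offcut where they are.

Things in the scene. Friction and masses are not known exactly. Their poses are not given: they have to be found in the camera images.
- batten: Loose wooden batten, 240 mm long (its y axis, towards its left end), 34 mm wide (x, away from the robot), 24 mm tall (z), 0.1 to 0.2 kg, lying flat in front of the bay's mouth, its right end reaching past the bay's right end wall. Origin: centre of its underside (z = 0 on the bench). It slides when pushed and stops when the push stops.
- left_end (a point): Centre of the batten's left end face, 12 mm above the bench: batten y = +120 mm. This end goes into the bay first. Axes as the batten's.
- right_end (a point): Centre of the batten's right end face, 12 mm above the bench: batten y = -120 mm. Axes as the batten's.
- bay: Fixed plywood bay: back fence and two end walls, 28 mm tall, 18 mm thick, no floor (the batten slides on the bench), open towards the robot. Origin: middle of the fence's inner face, at bench level; x points away from the robot, into the fence, y left along it, z up. Inside: 280 mm long (end walls' inner faces at y = +140 and -140 mm), 70 mm deep (end walls from x = 0 to -70 mm).
- post: Fixed upright steel post, 22 mm in diameter, 60 mm tall, with a flush dark disc 40 mm wide at its foot. Its centre is 58 to 62 mm in front of the fence's inner face and 40 to 56 mm from the left end wall's inner face, so the gap from post to right end wall is 10 to 30 mm shorter than the batten, which cannot go in broadside. Origin: centre of its foot.
- glue: White glue bottle, 54 mm in diameter, 130 mm tall, standing on the bench to the left of the bay's mouth. Origin: centre of its underside. Not to be moved.
- screwdriver: Screwdriver lying on the bench behind the fence, roughly parallel to it. Origin: on its length, at bench level. Not to be moved.
- offcut: Small wooden offcut, 50 x 40 mm, 24 mm tall, on the bench to the right of the bay. Origin: centre of its underside. Not to be moved.
Mind the look-alikes: they are no part of the job. Leave any white look-alike of the batten alone.

How it is judged (in metres and radians):
On the way:
1. the batten's left end is inside the bay, past the post's line, while its right end is still outside (x of left_end in the frame of bay above -0.055 m and y of left_end in the frame of bay between -0.14 and 0.14 m and x of right_end in the frame of bay below -0.065 m), for 0.1 s.
At the end, for the whole second after the job is handed in: After going in left end first, the batten rests flat on the bench, wholly inside the bay between its end walls and behind the post, both of its ends within 10 mm of touching the back fence, and at rest (x of left_end in the frame of bay between -0.027 and -0.005 m and x of right_end in the frame of bay between -0.027 and -0.005 m and y of batten in the frame of bay between -0.025 and 0.025 m and height (world z) of batten below 0.004 m and angle between batten's own z axis and vertical below 0.06 rad and linear speed of batten below 0.01 m/s and angular speed of batten below 0.05 rad/s).
It fails at once if the batten, or an end of it, is lifted off the bench by more than 12 mm, or rolled on its side (height (world z) of any of left_end, right_end above 0.024 m or height (world z) of batten above 0.012 m or angle between batten's own z axis and vertical above 0.3 rad).
It fails at once if the glue is moved by more than 20 mm (distance of glue from where it was at the start of the episode above 0.02 m).
It fails at once if the screwdriver is moved by more than 20 mm (distance of screwdriver from where it was at the start of the episode above 0.02 m).
It fails at once if the offcut is moved by more than 20 mm (distance of offcut from where it was at the start of the episode above 0.02 m).
It also fails if it takes over 58 s, if anything falls off the work surface, if the arm or the gripper's body presses on something with over 40 N, if the wrist force passes 120 N, or if a joint passes its speed limit or range.

## Working session

There is one attempt and no reset: what is moved stays moved. The work goes in short steps, Python scripts to look and compute and a shell command to move; the robot and the scene stay as the last step left them, time stands still between calls to the robot, and variables do not carry over. Pictures are saved under pics/ and viewed, and the job is handed in when it is done.

```bash
ls; mkdir -p pics
python3 - <<'E'
from rig import r, optics, ticket
import cv2
print(r.sense())
print(r.pinch_z)
for n in ("scene","top"):
    im=optics.grab_frame(n); cv2.imwrite(f"pics/{n}0.png",im[:,:,::-1]); c=optics.camera_info(n); print(n,c)
E
```

```text
pics
{'clock': 0.0, 'qpos': array([-1.20641647e+00,  3.53678714e-01,  1.63413302e+00, -6.38002930e-06,
        1.15521414e+00, -2.42171325e-03]), 'qvel': array([ 0.00134047, -0.00156238, -0.00128974,  0.00181133,  0.00105617,
        0.00029286]), 'joint_efforts': array([-1.67140137e-03, -6.05254483e+01, -3.42069197e+01, -2.96036501e-05,
        9.31978662e-03, -3.52646040e-06]), 'eef_pos': array([ 223.9583339 , -582.9794196 ,  230.54307612]), 'tcp_rot': array([-3.14015942e+00,  2.36240636e-06,  3.66804149e-01]), 'contact_force': array([-0.34772705,  0.07492148, -0.23170032]), 'wrist_torque': array([-0.01529935,  0.0512239 ,  0.02697752]), 'opening': 0.9988639995974805}
-18.700000000000003
scene {'fx': 349.0406378274157, 'fy': 349.0406378274157, 'cx': 261.2230219533882, 'cy': 191.9705391522053, 'world_from_camera': array([[-2.84449457e-01,  6.85179073e-01, -6.70535715e-01,
         1.13443139e+03],
       [ 9.58560537e-01,  2.14809277e-01, -1.87132765e-01,
         1.75086034e+02],
       [ 1.58178379e-02, -6.95978888e-01, -7.17888002e-01,
         7.08614606e+02],
       [ 0.00000000e+00,  0.00000000e+00,  0.00000000e+00,
         1.00000000e+00]])}
top {'fx': 485.62773179648093, 'fy': 485.62773179648093, 'cx': 262.24842675139985, 'cy': 188.53190135314492, 'world_from_camera': array([[-7.07915587e-03, -9.88641030e-01,  1.50129273e-01,
         3.68427985e+02],
       [-9.99870751e-01,  9.16539770e-03,  1.32089318e-02,
        -2.37739827e+01],
       [-1.44348864e-02, -1.50016361e-01, -9.88578133e-01,
         1.29285016e+03],
       [ 0.00000000e+00,  0.00000000e+00,  0.00000000e+00,
         1.00000000e+00]])}
```

View pics/top0.png

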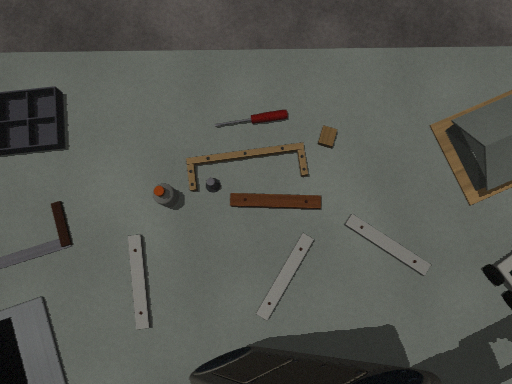

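View pics/scene0.png

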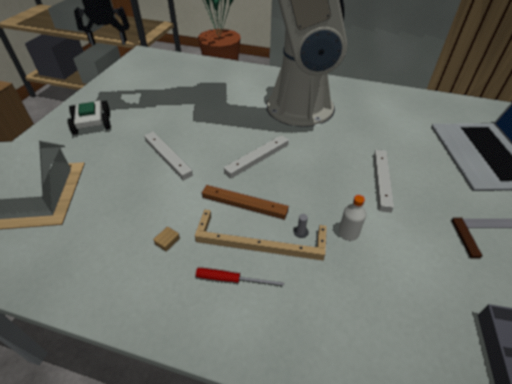

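Top view: the brown batten spans px (230,200)–(322,203). The bay's corners are at about (187,158), (304,143), (193,191) and (308,176), and the post is at (213,185). Glue is at (163,192), screwdriver (252,117), offcut (328,136). Three white strips, at (139,280), (286,276) and (388,244), are the look-alikes. The brown one in front of the bay's mouth, reaching past the right wall, fits the description. I'll enlarge it and measure.

```bash
cat > h.py <<'E'
import numpy as np, cv2
from rig import r, optics, ticket
def ray(ci,uv,z):
    T=ci["world_from_camera"];uv=np.atleast_2d(np.asarray(uv,float))
    d=np.c_[(uv[:,0]-ci["cx"])/ci["fx"],(uv[:,1]-ci["cy"])/ci["fy"],np.ones(len(uv))]@T[:3,:3].T
    o=T[:3,3]; s=(z-o[2])/d[:,2]; return (o+d*s[:,None])[:,:2]
def biggest(m,n=1):
    cs=sorted(cv2.findContours(m,cv2.RETR_EXTERNAL,cv2.CHAIN_APPROX_NONE)[0],key=cv2.contourArea)
    return cs[-n:]
E
python3 - <<'E'
from h import *
im=optics.grab_frame("top");ci=optics.camera_info("top")
c=cv2.resize(im[100:215,150:345],None,fx=4,fy=4,interpolation=cv2.INTER_CUBIC)
cv2.imwrite("pics/crop0.png",c[:,:,::-1])
hsv=cv2.cvtColor(im,cv2.COLOR_RGB2HSV)
for p in [(275,201),(250,155),(213,185),(163,192),(303,160)]: print(p,hsv[p[1],p[0]])
np.save("top0.npy",im)
E
```

```text
(275, 201) [ 10 169  80]
(250, 155) [ 20 117 113]
(213, 185) [70 24 32]
(163, 192) [  8 211  93]
(303, 160) [ 17 118 108]
```

View pics/crop0.png

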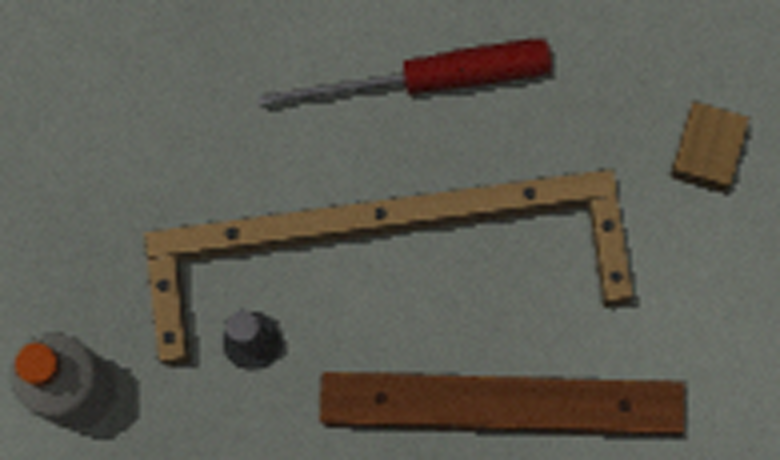

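```bash
cat > meas.py <<'E'
from h import *
def masks(im):
    hsv=cv2.cvtColor(im,cv2.COLOR_RGB2HSV)
    bat=cv2.inRange(hsv,(3,120,35),(14,255,160)); bay=cv2.inRange(hsv,(14,85,60),(26,160,255))
    return bat,bay
def rect(pts):
    (c,s,a)=cv2.minAreaRect(pts.astype(np.float32)); 
    b=cv2.boxPoints((c,s,a)); e=[b[1]-b[0],b[2]-b[1]]; e=max(e,key=np.linalg.norm); 
    if e[1]<0:e=-e
    return np.array(c),sorted(s),np.degrees(np.arctan2(-e[0],e[1]))  # yaw of y axis
def batten(im,ci,z=24):
    bat,_=masks(im); bat[:, :180]=0 
    k=biggest(bat)[0][:,0,:]; 
    return rect(ray(ci,k,z))
E
python3 - <<'E'
from meas import *
im=np.load("top0.npy");ci=optics.camera_info("top")
print("batten",batten(im,ci))
_,m=masks(im)
for k in biggest(m,3): 
    k=k[:,0,:];print(k.min(0),k.max(0),rect(ray(ci,k,28)), rect(ray(ci,k,24)))
k=biggest(m)[0]
h=cv2.convexHull(k); q=cv2.approxPolyDP(h,4,True)[:,0,:];print(q, ray(ci,q,28))
# post
print("post top",ray(ci,[(150+242/4,100+325/4)],60),"disc", ray(ci,[(150+252/4,100+341/4)],0))
print("glue top",ray(ci,[(150+36/4,100+363/4)],130), "base",ray(ci,[(150+56/4,100+378/4)],65))
E
```

```text
batten (array([529.86248779, -39.96973419]), [34.694725036621094, 237.10133361816406], np.float32(-1.7804127))
[318 126] [336 145] (array([ 702.65344238, -182.0975647 ]), [39.7873649597168, 48.45230484008789], np.float32(72.955315)) (array([ 703.71038818, -182.59823608]), [39.913211822509766, 48.6055793762207], np.float32(72.955444))
[186 143] [307 189] (array([622.27984619,  34.72882843]), [86.68820190429688, 314.8628234863281], np.float32(7.2594695)) (array([623.0826416 ,  34.91382599]), [86.96237182617188, 315.8585510253906], np.float32(7.2594543))
[430  90] [511 204] (array([ 668.00073242, -613.00549316]), [236.06053161621094, 243.67996215820312], np.float32(22.85818)) (array([ 668.94824219, -614.86907959]), [236.8070068359375, 244.45059204101562], np.float32(22.858198))
[[511 186]
 [470 204]
 [430 125]
 [511  90]] [[ 561.17925096 -657.98419528]
 [ 514.72690604 -547.97595018]
 [ 728.19554392 -456.73053883]
 [ 823.12170651 -679.83693595]]
post top [[575.87646156 125.97418252]] disc [[574.95939895 126.40394741]]
glue top [[541.89994326 242.51043112]] base [[541.77110705 244.31058075]]
```

Checks: the bay hull measures 87x315 (expected 88x316), its yaw is 7.3° and its origin is about (648,38). The post in the bay frame is (-61, 97), inside its stated range. The batten measures 35x237 (expected 34x240) at about (530,-40), yaw -1.8°, so it already sits at about 9° to the bay.

The plan:
1. Turn the batten to about 20° relative to the bay by pushing its left front.
2. Push it in square to its length.
3. Slide it along its axis from the right end.
4. Swing the right end in.

```bash
cat >> h.py <<'E'
BO=np.array([648.1,38.0]);BY=np.radians(7.26)
def b2w(p):
    c,s=np.cos(BY),np.sin(BY);return BO+np.array([[c,-s],[s,c]])@np.array(p,float)
def w2b(p):
    c,s=np.cos(BY),np.sin(BY);return np.array([[c,s],[-s,c]])@(np.array(p,float)-BO)
def to(x,y,z):
    s=r.sense();from scipy.spatial.transform import Rotation as R
    rot=R.from_euler('xyz',s["tcp_rot"])
    d=rot.inv().apply(np.array([x,y,z])-s["eef_pos"])
    print("clock",s["clock"],"pos",s["eef_pos"].round(1),"rotdeg",np.degrees(s["tcp_rot"]).round(1),"F",s["contact_force"].round(1),"open",round(s["opening"],2))
    print("tool delta",d.round(1),"dist",np.linalg.norm(d).round(1))
def look(tag,n="top",box=(150,345,100,260),f=4):
    im=optics.grab_frame(n);c=cv2.resize(im[box[2]:box[3],box[0]:box[1]],None,fx=f,fy=f,interpolation=cv2.INTER_CUBIC)
    cv2.imwrite(f"pics/{tag}.png",c[:,:,::-1]);return im
E
python3 -m jog '255 0 0 0 0 0 6.8;255 0 0 0 0 0 6.8;255 0 0 0 0 0 6.8;255 0 0 0 0 0 6.8;255 0 0 0 0 0 6.8' 40
python3 -c "
from h import *
to(480,53,80)"
```

```text
clock: 0.57
eef_pos: [223.6, -582.1, 229.0]
tcp_rot: [-3.138, 0.002, -0.248]
contact_force: [0.2, 0.6, -0.7]
opening: 0.302
clock 0.5667 pos [ 223.6 -582.1  229. ] rotdeg [-1.798e+02  1.000e-01 -1.420e+01] F [ 0.2  0.6 -0.7] open 0.3
tool delta [  93.2 -678.   151.2] dist 700.9
```

```bash
python3 -m jog '255 5 -40 0 0 0 0;255 5 -40 0 0 0 0;255 5 -40 0 0 0 0;255 5 -40 0 0 0 0;255 5 -40 0 0 0 0'
python3 -m jog '255 5 -40 0 0 0 0;255 5 -40 0 0 0 0;255 5 -40 0 0 0 0;255 5 -40 0 0 0 0;255 5 -40 0 0 0 0'
python3 -m jog '255 5 -40 0 0 0 0;255 5 -40 0 0 0 0;255 5 -40 0 0 0 0;255 5 -40 0 0 0 0;255 5 -40 0 0 0 0'
python3 -c "
from h import *
to(480,53,80)"
```

```text
clock: 0.98
eef_pos: [297.4, -394.8, 227.0]
tcp_rot: [-3.14, 0.003, -0.265]
contact_force: [1.1, -0.2, 0.4]
opening: -0.001
clock: 1.4
eef_pos: [373.8, -200.9, 226.9]
tcp_rot: [-3.14, 0.003, -0.268]
contact_force: [1.9, -0.7, 0.0]
opening: 0.002
clock: 1.82
eef_pos: [450.9, -7.1, 227.9]
tcp_rot: [-3.14, 0.001, -0.269]
contact_force: [1.5, -0.7, -0.7]
opening: -0.002
clock 1.8167 pos [450.9  -7.1 227.9] rotdeg [-179.9    0.   -15.4] F [ 1.5 -0.7 -0.7] open -0.0
tool delta [ 12.1 -65.4 148.1] dist 162.3
```

```bash
python3 -m jog '255 5 -25 30 0 0 0;255 5 -25 30 0 0 0;255 2 -10 35 0 0 0;255 0 0 35 0 0 0;255 0 0 15 0 0 0'
python3 -m jog '255 0 0 0 0 0 0'
python3 -c "
from h import *
to(480,53,8)"
```

```text
clock: 2.23
eef_pos: [488.2, 60.2, 83.6]
tcp_rot: [-3.133, -0.015, -0.26]
contact_force: [-1.5, 0.1, -0.6]
opening: -0.001
clock: 2.32
eef_pos: [486.2, 60.5, 80.4]
tcp_rot: [-3.134, -0.01, -0.259]
contact_force: [-0.3, -0.0, 0.6]
opening: 0.001
clock 2.3167 pos [486.2  60.5  80.4] rotdeg [-179.6   -0.6  -14.9] F [-0.3 -0.   0.6] open 0.0
tool delta [-4.8  9.4 72.3] dist 73.1
```

```bash
python3 -m jog '255 -5 9 20 0 0 0;255 0 0 25 0 0 0;255 0 0 18 0 0 0;255 0 0 6 0 0 0;255 0 0 0 0 0 0'
python3 -c "
from h import *
to(480,53,8)
im=look('t1');print(batten(im,optics.camera_info('top'))) if 0 else None
look('s1','scene',(150,400,120,310),3)"
```

```text
clock: 2.73
eef_pos: [481.4, 53.0, 11.7]
tcp_rot: [-3.134, -0.012, -0.259]
contact_force: [-0.8, 0.4, 1.0]
opening: -0.003
clock 2.7333 pos [481.4  53.   11.7] rotdeg [-179.6   -0.7  -14.9] F [-0.8  0.4  1. ] open -0.0
tool delta [-1.4  0.4  3.7] dist 4.0
```

View pics/t1.png

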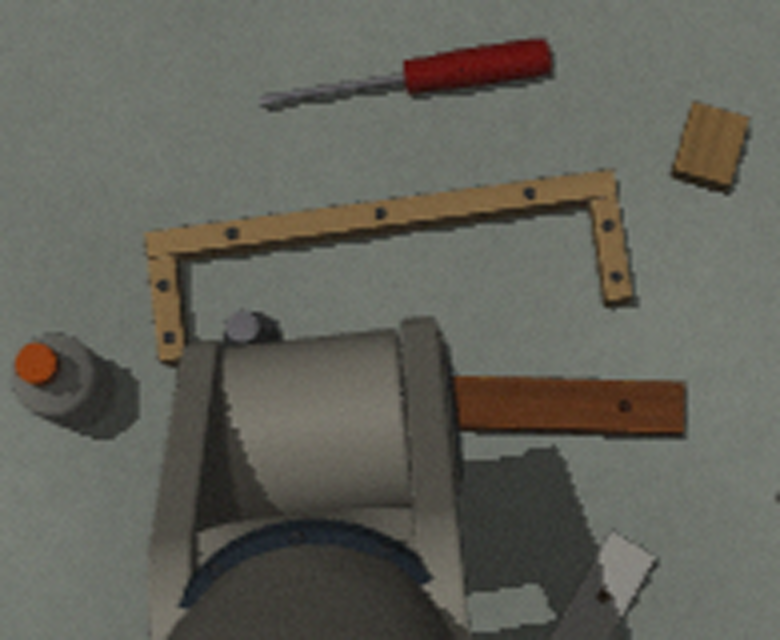

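View pics/s1.png

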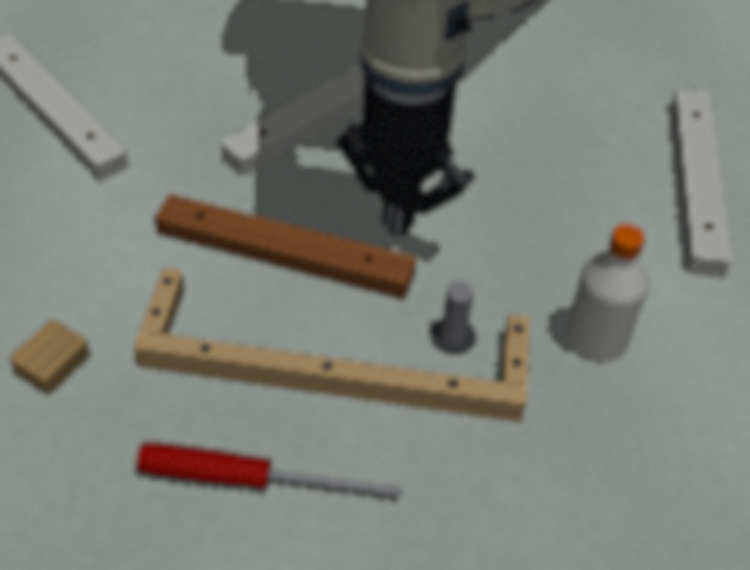

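```bash
cat >> meas.py <<'E'
def batsc(im,ci):
    """batten from scene cam: robot-side top edge (z=24) corners"""
    hsv=cv2.cvtColor(im,cv2.COLOR_RGB2HSV); m=cv2.inRange(hsv,(3,110,25),(14,255,220)); m[:150]=0; m[260:]=0
    m[:, :190]=0; m[:,335:]=0
    k=biggest(m)[0][:,0,:]; W=ray(ci,k,24); c,s,a=rect(W); return c,s,a,k
E
python3 -m jog '255 8 0 3 0 0 0;255 8 0 0 0 0 0;255 8 0 0 0 0 0;255 8 0 0 0 0 0;255 8 0 0 0 0 0'
python3 -c "
from meas import *
to(520,43,8)
im=look('s2','scene',(150,400,120,310),3);c,s,a,k=batsc(im,optics.camera_info('scene'));print(c,s,a)"
```

```text
clock: 3.25
eef_pos: [526.7, 42.4, 15.0]
tcp_rot: [-3.131, -0.019, -0.259]
contact_force: [-0.5, 0.2, -0.6]
opening: 0.0
clock 3.25 pos [526.7  42.4  15. ] rotdeg [-179.4   -1.1  -14.8] F [-0.5  0.2 -0.6] open 0.0
tool delta [-6.7  1.2  6.9] dist 9.7
[549.1973877  -43.08945465] [45.75998306274414, 238.08877563476562] -9.4098625
```

View pics/s2.png

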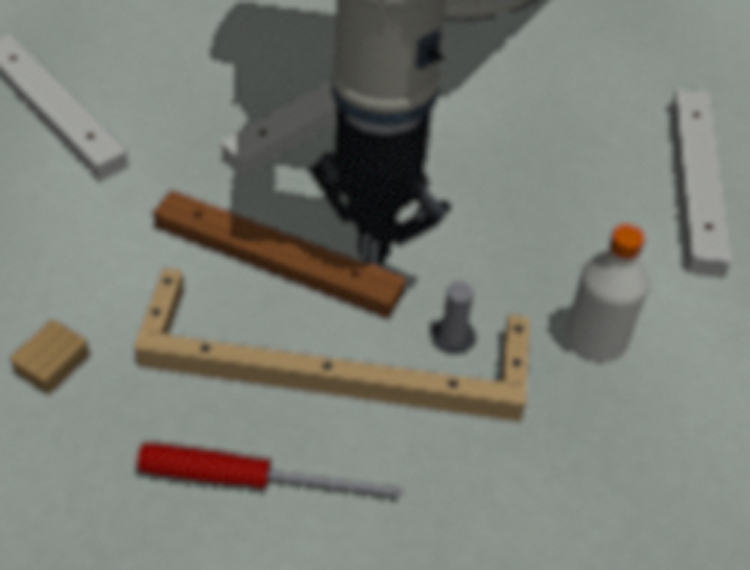

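```bash
python3 -m jog '255 7 0 7 0 -0.6 0;255 7 0 2 0 0 0;255 0 0 1 0 0 0'
python3 -c "
from meas import *
to(520,43,8)
im=look('s3','scene',(150,400,120,310),3);c,s,a,k=batsc(im,optics.camera_info('scene'));print(c,s,a)"
```

```text
clock: 3.55
eef_pos: [545.3, 38.0, 6.2]
tcp_rot: [-3.13, -0.013, -0.26]
contact_force: [0.5, 0.2, 0.6]
opening: -0.0
clock 3.55 pos [545.3  38.    6.2] rotdeg [-179.3   -0.7  -14.9] F [0.5 0.2 0.6] open -0.0
tool delta [-25.7   1.6  -2.2] dist 25.8
[556.40441895 -45.20594025] [47.47101593017578, 238.8623809814453] -16.124186
```

View pics/s3.png

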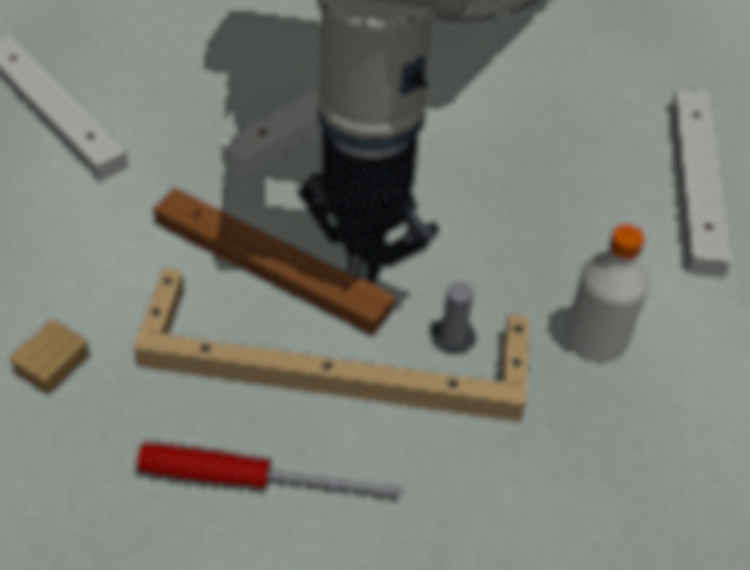

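```bash
python3 -m jog '255 -12 0 1 0 0 0;255 -15 0 1 0 0 0;255 -10 0 0 0 0 0'
python3 -c "
from meas import *
im=np.ascontiguousarray(cv2.imread('pics/scene0.png')[:,:,::-1]);print(batsc(im,optics.camera_info('scene'))[:3])
to(520,43,8)
im=look('t4');print(batten(im,optics.camera_info('top')))"
```

```text
clock: 3.85
eef_pos: [507.7, 47.7, 3.2]
tcp_rot: [-3.13, -0.014, -0.261]
contact_force: [-1.0, -0.3, -0.1]
opening: 0.002
(array([540.72009277, -39.29650879]), [43.85004425048828, 236.48046875], np.float32(-2.2152517))
clock 3.85 pos [507.7  47.7   3.2] rotdeg [-179.3   -0.8  -14.9] F [-1.  -0.3 -0.1] open 0.0
tool delta [13.2  1.3 -4.6] dist 14.0
(array([535.55957031, -88.13776398]), [34.78424072265625, 153.1040802001953], np.float32(-16.67869))
```

View pics/t4.png

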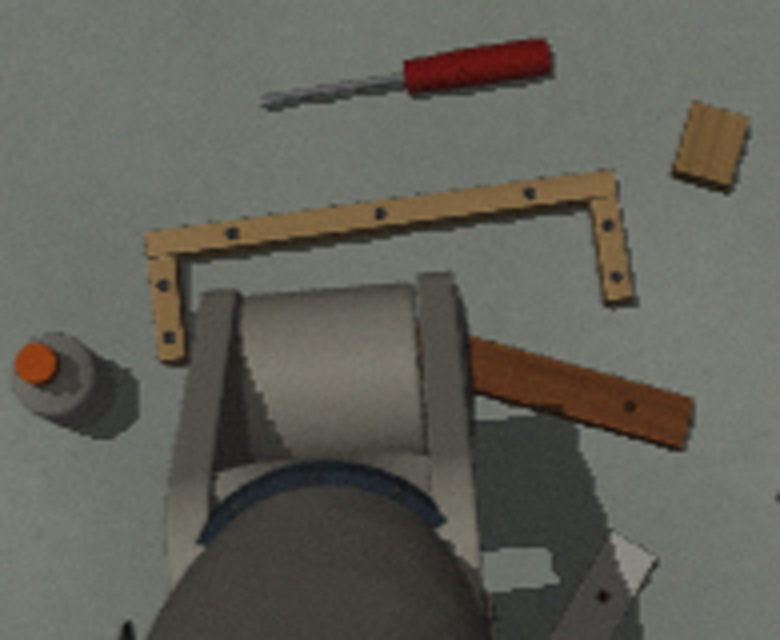

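```bash
python3 -m jog '255 4 20 -4 0 0 1.8;255 4 30 0 0 0 0;255 4 25 0 0 0 0;255 2 5 0 0 0 0;255 0 0 0 0 0 0'
python3 -c "
from meas import *
to(504,-33.5,8)
"
```

```text
clock: 4.32
eef_pos: [492.3, -32.8, 7.2]
tcp_rot: [-3.13, -0.01, -0.288]
contact_force: [0.4, -0.2, -0.2]
opening: -0.003
clock 4.3167 pos [492.3 -32.8   7.2] rotdeg [-179.4   -0.6  -16.5] F [ 0.4 -0.2 -0.2] open -0.0
tool delta [11.4 -2.7 -0.7] dist 11.8
```

```bash
python3 -m jog '255 10 -3 0 0 0 0;255 10 0 1 0 0 0;255 8 0 1 0 0 0;255 8 0 1 0 0 0;255 0 0 1 0 0 0'
python3 -c "
from meas import *
to(504,-33.5,8)
im=look('s5','scene',(150,400,120,310),3);c,s,a,k=batsc(im,optics.camera_info('scene'));print(c,s,a)
im=look('t5');print(batten(im,optics.camera_info('top')))
"
```

```text
clock: 4.73
eef_pos: [532.2, -37.8, 3.9]
tcp_rot: [-3.13, -0.011, -0.287]
contact_force: [-0.2, 0.5, 0.0]
opening: 0.002
clock 4.7333 pos [532.2 -37.8   3.9] rotdeg [-179.3   -0.6  -16.4] F [-0.2  0.5  0. ] open 0.0
tool delta [-28.3   3.8  -4.5] dist 28.9
[564.47528076 -47.08219147] [47.8323860168457, 239.5838165283203] -16.487377
(array([ 526.61523438, -151.83003235]), [23.64598846435547, 36.934757232666016], np.float32(88.69744))
```

View pics/s5.png

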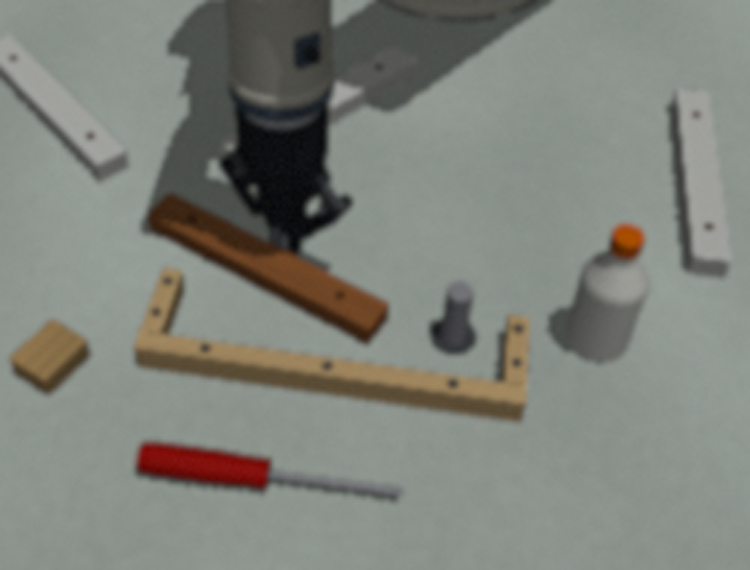

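View pics/t5.png

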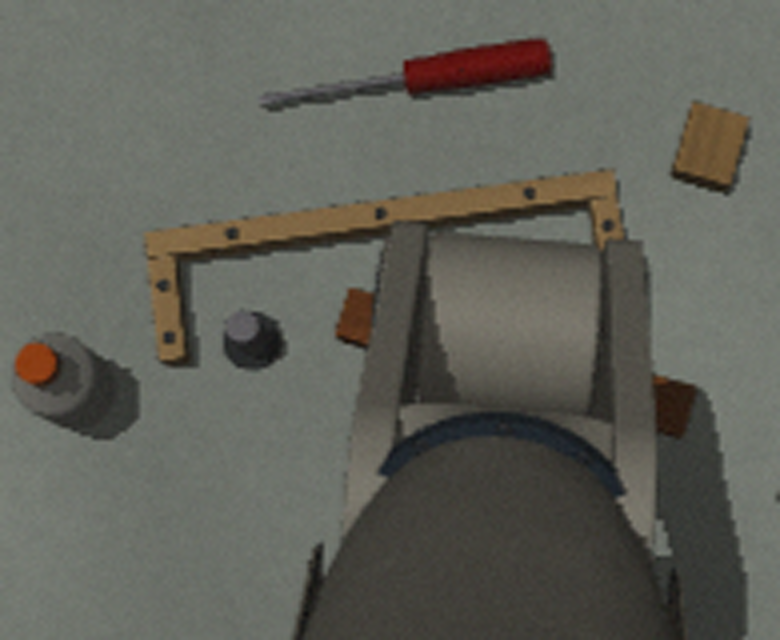

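```bash
python3 -m jog '255 6 0 -3 0 0 0;255 5 0 0 0 0 0;255 4 0 1 0 0 0;255 0 0 1 0 0 0'
python3 -c "
from meas import *
to(504,-33.5,8)
im=look('s6','scene',(150,400,120,310),3);c,s,a,k=batsc(im,optics.camera_info('scene'));print(c,s,a,w2b(c-np.array([11,.7])))
"
python3 -m jog '255 -12 0 -2 0 0 0;255 -20 0 -10 0 0 0;255 -20 10 -30 0 0 0;255 0 30 -20 0 0 0;255 0 35 0 0 0 0'
python3 -c "
from meas import *
to(504,-133.5,8)
im=look('t6');print(batten(im,optics.camera_info('top')))
"
```

```text
clock: 5.17
eef_pos: [544.2, -41.5, 4.4]
tcp_rot: [-3.131, -0.006, -0.286]
contact_force: [1.0, -0.8, 0.4]
opening: -0.002
clock 5.1667 pos [544.2 -41.5   4.4] rotdeg [-179.4   -0.4  -16.4] F [ 1.  -0.8  0.4] open -0.0
tool delta [-40.8   3.6  -3.9] dist 41.1
[576.69067383 -49.97428894] [46.68528747558594, 239.81385803222656] -16.685152 [-92.95459961 -77.54913907]
clock: 5.63
eef_pos: [467.2, -95.6, 65.1]
tcp_rot: [-3.13, -0.004, -0.281]
contact_force: [1.8, -1.0, -0.7]
opening: -0.002
clock 5.6333 pos [467.2 -95.6  65.1] rotdeg [-179.4   -0.2  -16.1] F [ 1.8 -1.  -0.7] open -0.0
tool delta [45.7 26.9 57. ] dist 77.8
(array([586.45928955,   6.15756989]), [34.21443557739258, 116.9067153930664], np.float32(-16.73185))
```

View pics/t6.png

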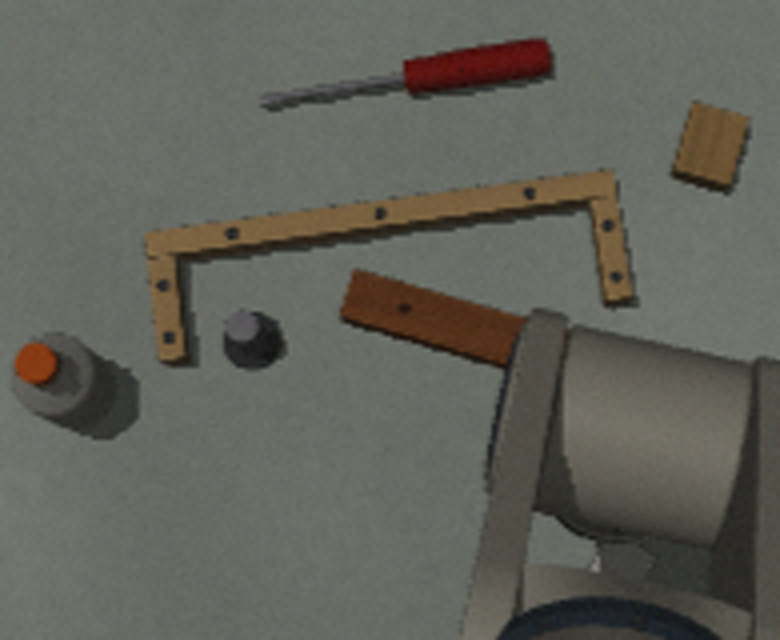

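```bash
python3 -c "
from meas import *
ci=optics.camera_info('top')
print(ray(ci,[(350,213),(345,223),(313,236),(303,233)],24))
to(522,-205,70)
"
```

```text
[[ 494.25018791 -235.94219889]
 [ 468.1853674  -222.03994362]
 [ 435.04830495 -137.92165348]
 [ 443.03602132 -112.09959865]]
clock 5.6833 pos [464.3 -99.9  63.8] rotdeg [-1.795e+02 -1.000e-01 -1.620e+01] F [-2.1 -3.9 -1.2] open -0.0
tool delta [84.7 84.8 -6.9] dist 120.1
```

```bash
python3 -m jog '255 25 30 0 0 0 0;255 30 30 0 0 0 0;255 25 22 0 0 0 0;255 5 3 0 0 0 0;255 0 0 0 0 0 0'
python3 -c "
from meas import *
to(522,-205,8)
"
```

```text
clock: 6.1
eef_pos: [517.3, -209.9, 64.1]
tcp_rot: [-3.133, -0.001, -0.285]
contact_force: [0.3, -0.0, -0.1]
opening: -0.0
clock 6.1 pos [ 517.3 -209.9   64.1] rotdeg [-1.795e+02 -1.000e-01 -1.630e+01] F [ 0.3 -0.  -0.1] open -0.0
tool delta [ 3.1 -5.5 56.2] dist 56.5
```

```bash
python3 -m jog '255 3 -5 20 0 0 0;255 0 0 20 0 0 0;255 0 0 12 0 0 0;255 0 0 4 0 0 0;255 0 0 0 0 0 0'
python3 -c "
from meas import *
to(522,-205,8)
im=look('s7','scene',(150,400,120,310),3);c,s,a,k=batsc(im,optics.camera_info('scene'));print(c,s,a,w2b(c-np.array([11,.7])))
im=look('t7');print(batten(im,optics.camera_info('top')))
"
```

```text
clock: 6.52
eef_pos: [517.1, -200.8, 6.5]
tcp_rot: [-3.132, 0.002, -0.286]
contact_force: [-0.7, -0.7, 0.4]
opening: 0.0
clock 6.5167 pos [ 517.1 -200.8    6.5] rotdeg [-1.794e+02  1.000e-01 -1.640e+01] F [-0.7 -0.7  0.4] open 0.0
tool delta [ 5.8  2.6 -1.6] dist 6.6
[579.12774658 -51.52078247] [41.11713790893555, 241.43975830078125] -16.914064 [-90.73249873 -79.39121223]
(array([569.24798584, -48.94487   ]), [35.45120620727539, 232.1752471923828], np.float32(-17.208364))
```

View pics/s7.png

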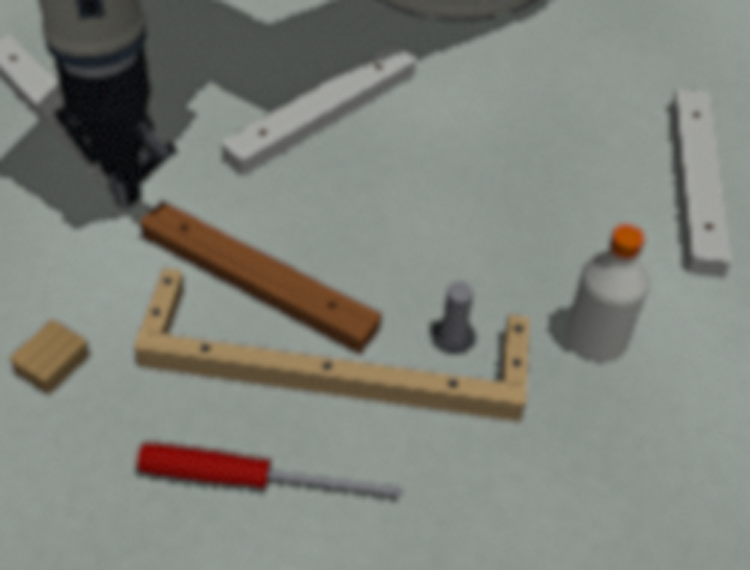

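View pics/t7.png

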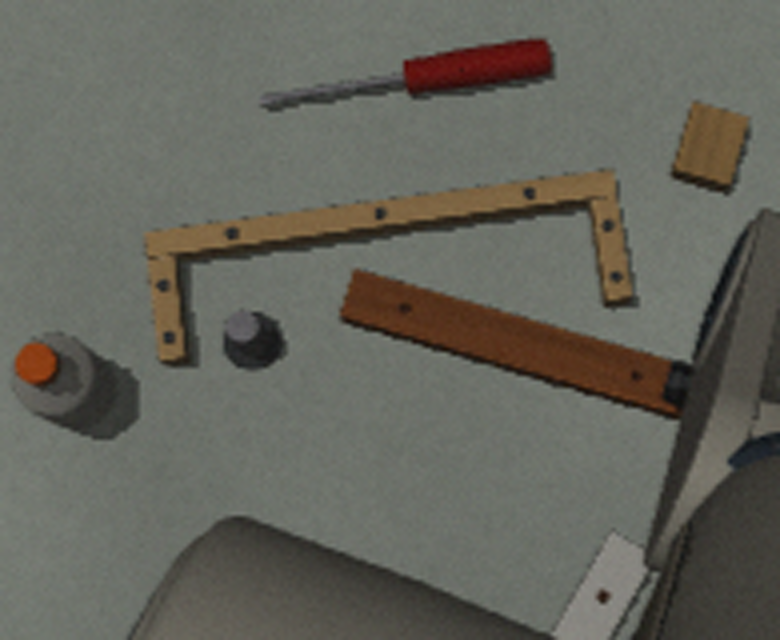

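```bash
python3 -m jog '255 6 -10 0 0 0 0.6;255 0 -10 0 0 0 0;255 0 -10 0 0 0 0;255 0 -10 0 0 0 0;255 0 -5 0 0 0 0'
python3 -c "
from meas import *
to(522,-205,8)
im=look('s8','scene',(150,400,120,310),3);c,s,a,k=batsc(im,optics.camera_info('scene'));print(c,s,a,w2b(c-np.array([11,.7])))
im=look('t8');print(batten(im,optics.camera_info('top')))
"
```

```text
clock: 7.03
eef_pos: [538.0, -157.5, 11.4]
tcp_rot: [-3.132, -0.004, -0.297]
contact_force: [0.8, 0.1, -0.6]
opening: -0.003
clock 7.0333 pos [ 538.  -157.5   11.4] rotdeg [-179.5   -0.2  -17. ] F [ 0.8  0.1 -0.6] open -0.0
tool delta [-1.4 50.2  2.9] dist 50.3
[585.78344727 -30.3015213 ] [41.51052474975586, 244.80995178222656] -17.246494 [-81.44863471 -59.18316272]
(array([581.46716309, -10.01233673]), [35.70521926879883, 201.35362243652344], np.float32(-16.934814))
```

View pics/t8.png

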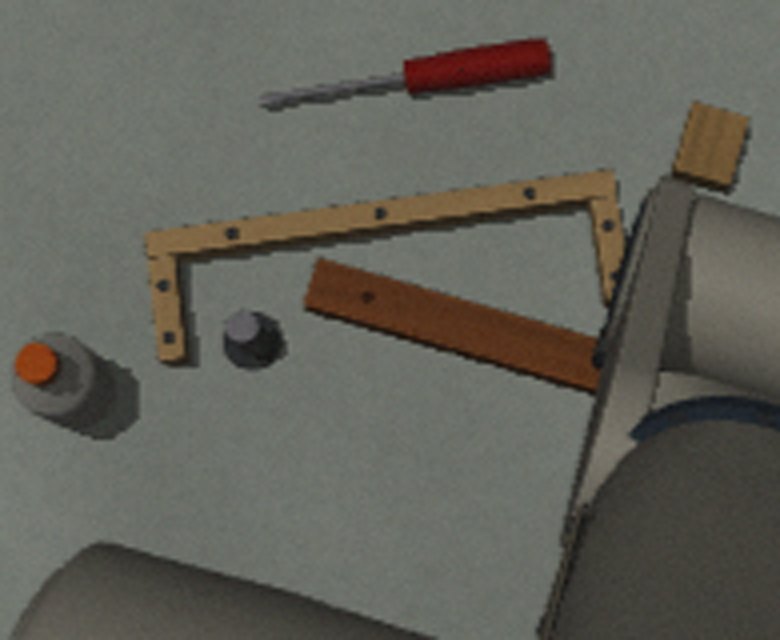

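```bash
python3 -m jog '255 0 -8 3 0 0 0;255 0 -8 0 0 0 0;255 0 -8 0 0 0 0;255 0 -8 0 0 0 0;255 0 -4 0 0 0 0'
python3 -c "
from meas import *
to(522,-205,8)
im=look('t9');print(batten(im,optics.camera_info('top')))
"
```

```text
clock: 7.55
eef_pos: [549.2, -121.4, 8.6]
tcp_rot: [-3.133, -0.004, -0.296]
contact_force: [-1.2, -1.7, 0.5]
opening: -0.002
clock 7.55 pos [ 549.2 -121.4    8.6] rotdeg [-179.5   -0.2  -17. ] F [-1.2 -1.7  0.5] open -0.0
tool delta [-1.6 87.9 -0.1] dist 87.9
(array([593.0456543 ,  30.21742249]), [35.452903747558594, 193.16001892089844], np.float32(-16.731802))
```

View pics/t9.png

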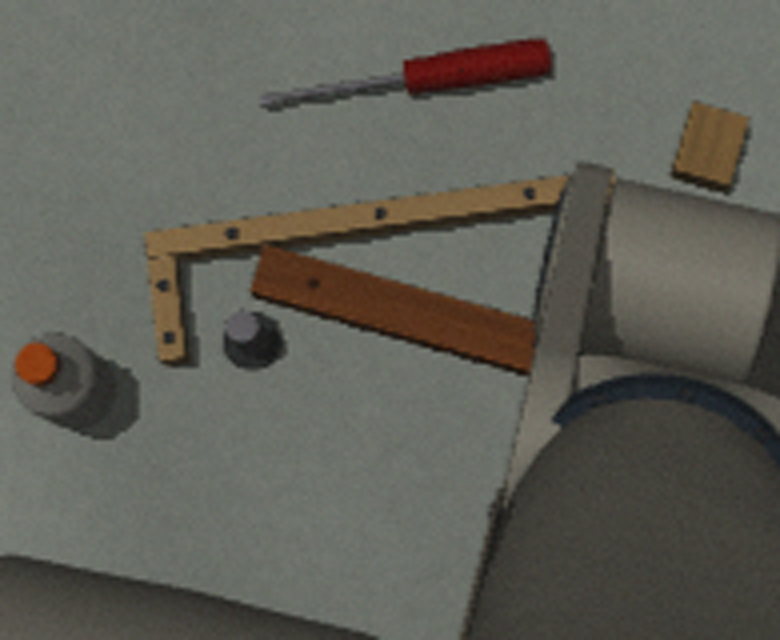

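```bash
python3 -m jog '255 -1.5 -7 2 0 0 0;255 -1.5 -7 0 0 0 0;255 -1.5 -7 0 0 0 0;255 -1.5 -6 0 0 0 0;255 0 0 0 0 0 0'
python3 -c "
from meas import *
to(522,-205,8)
im=look('t10');print(batten(im,optics.camera_info('top')))
look('s10','scene',(150,400,120,310),3)
"
```

```text
clock: 8.02
eef_pos: [551.6, -90.4, 6.5]
tcp_rot: [-3.133, -0.004, -0.296]
contact_force: [0.8, -0.6, 0.9]
opening: -0.002
clock 8.0167 pos [551.6 -90.4   6.5] rotdeg [-179.5   -0.2  -17. ] F [ 0.8 -0.6  0.9] open -0.0
tool delta [  5.1 118.2  -2.5] dist 118.4
(array([593.11987305,  68.09684753]), [35.199928283691406, 179.79322814941406], np.float32(-15.045881))
```

View pics/t10.png

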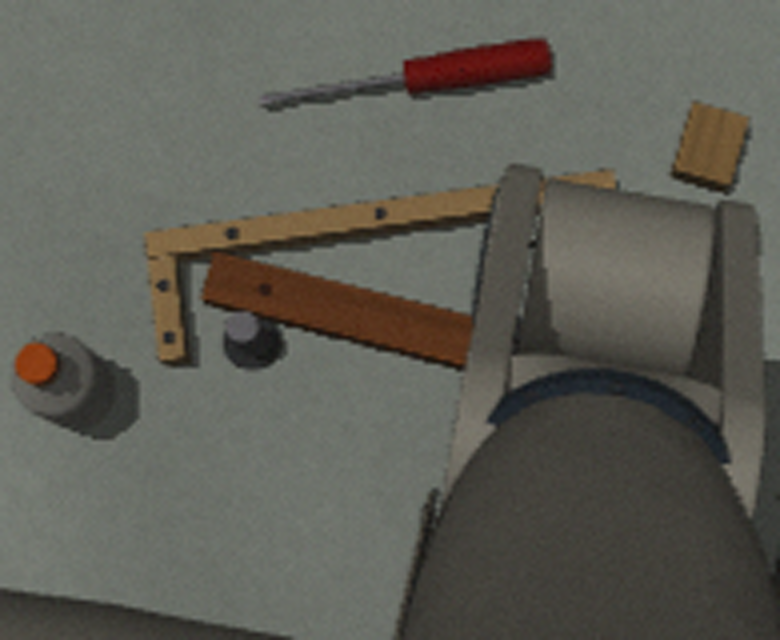

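View pics/s10.png

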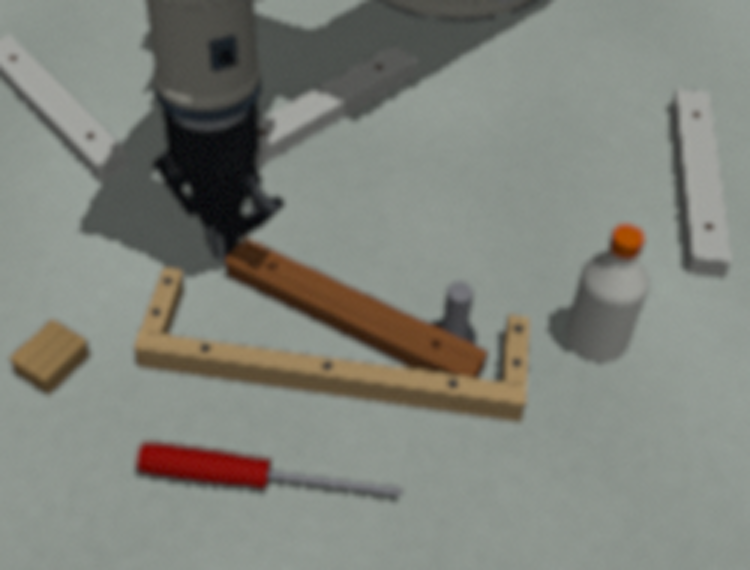

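```bash
python3 -m jog '255 -3 12 0 0 0 0;255 -20 8 -10 0 0 -6;255 -25 0 -10 0 0 -6;255 -10 0 0 0 0 -6;255 0 0 0 0 0 -6'
python3 -c "
from meas import *
t=b2w((-140,-68)); print(t)
to(*t,8)
im=look('t11');print(batten(im,optics.camera_info('top')))
"
```

```text
clock: 8.53
eef_pos: [485.0, -100.9, 25.8]
tcp_rot: [-3.135, -0.006, 0.137]
contact_force: [-0.5, 0.0, -0.0]
opening: -0.001
[517.8156959  -47.14693245]
clock 8.5333 pos [ 485.  -100.9   25.8] rotdeg [-179.6   -0.4    7.8] F [-0.5  0.  -0. ] open -0.0
tool delta [ 39.7 -48.7  18.3] dist 65.5
(array([589.03411865,  54.22978973]), [35.81596374511719, 208.6949462890625], np.float32(-15.068413))
```

View pics/t11.png

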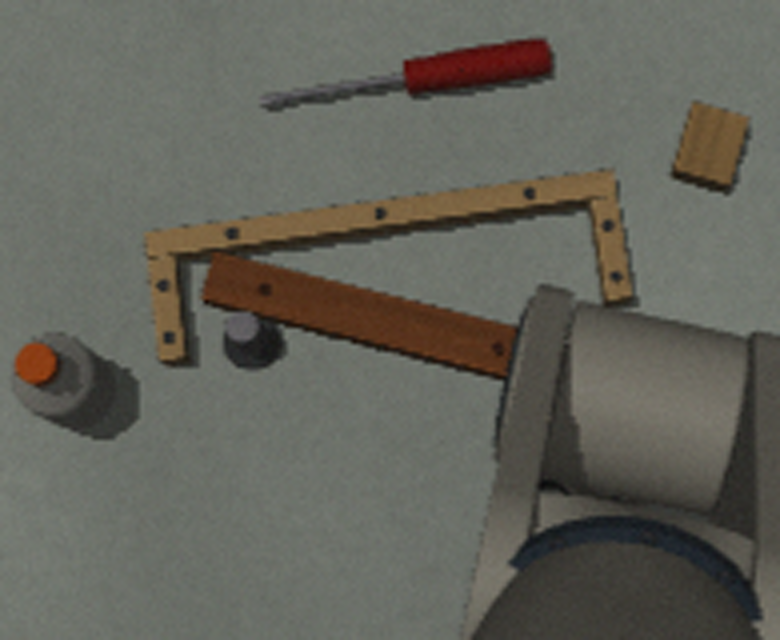

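```bash
python3 -m jog '255 5 -25 10 0 0 0;255 10 -22 6 0 0 0;255 10 0 2 0 0 0;255 0 0 0 0 0 0'
python3 -c "
from meas import *
print(w2b(r.sense()['eef_pos'][:2]))
t=b2w((-43,-68)); 
to(*t,8)
"
```

```text
clock: 8.92
eef_pos: [504.6, -53.3, 8.6]
tcp_rot: [-3.137, -0.009, 0.132]
contact_force: [0.2, -0.3, -0.3]
opening: -0.005
[-153.92453928  -72.45298633]
clock 8.9167 pos [504.6 -53.3   8.6] rotdeg [-179.7   -0.5    7.6] F [ 0.2 -0.3 -0.3] open -0.0
tool delta [110.9  -3.8   1.7] dist 111.0
```

Now I push the right end in, stopping partway to check.

```bash
python3 -m jog '255 14 0 0 0 0 0;255 12 0 1 0 0 0;255 10 0 1 0 0 0;255 10 0 1 0 0 0;255 10 0 1 0 0 0'
python3 -c "
from meas import *
print(w2b(r.sense()['eef_pos'][:2]))
t=b2w((-43,-72)); 
to(*t,8)
im=look('t12');print(batten(im,optics.camera_info('top')))
look('s12','scene',(150,400,120,310),3)
"
```

```text
clock: 9.33
eef_pos: [560.8, -49.1, 4.5]
tcp_rot: [-3.136, -0.006, 0.126]
contact_force: [-1.2, 0.1, -0.1]
opening: -0.003
[-97.61342027 -75.41690521]
clock 9.3333 pos [560.8 -49.1   4.5] rotdeg [-179.7   -0.3    7.2] F [-1.2  0.1 -0.1] open -0.0
tool delta [54.6 -3.5 -3.2] dist 54.8
(array([603.88104248,  99.08952332]), [35.39863967895508, 124.92472839355469], np.float32(-6.049222))
```

View pics/s12.png

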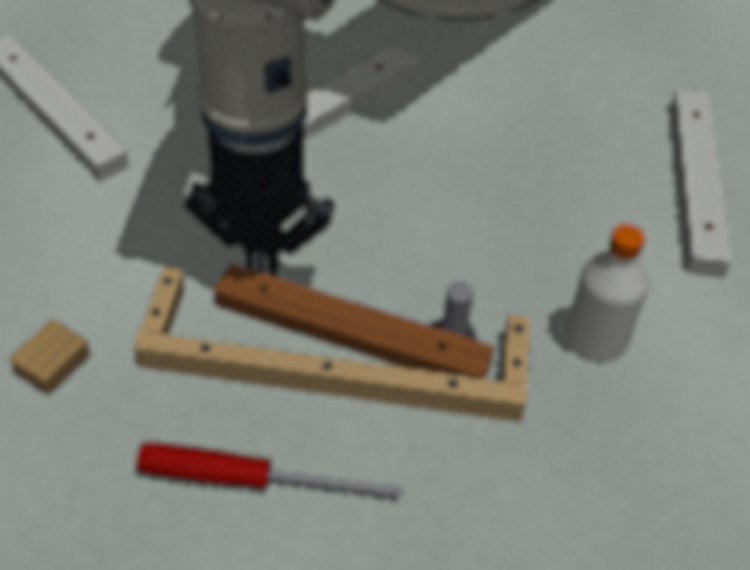

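View pics/t12.png

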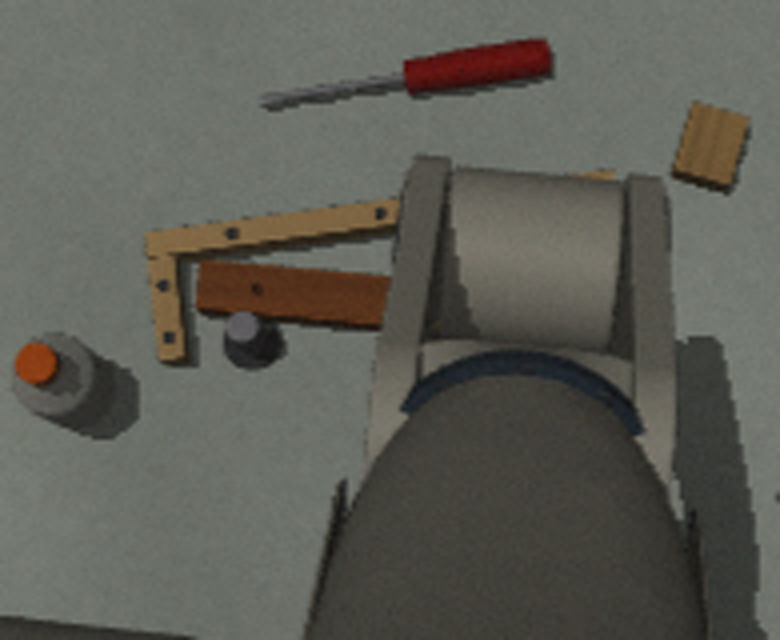

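```bash
python3 -m jog '255 9 0 -2 0 0 0;255 9 0 0 0 0 0;255 9 0 1 0 0 0;255 8 0 1 0 0 0;255 6 0 1 0 0 0'
python3 -c "
from meas import *
print(w2b(r.sense()['eef_pos'][:2]))
t=b2w((-43,-72)); 
to(*t,8)
im=look('t13');print(batten(im,optics.camera_info('top')))
look('s13','scene',(150,400,120,310),3)
"
```

```text
clock: 9.85
eef_pos: [604.3, -43.7, 3.7]
tcp_rot: [-3.136, -0.005, 0.126]
contact_force: [-0.7, -0.8, 1.1]
opening: 0.004
[-53.81188875 -75.47246639]
clock 9.85 pos [604.3 -43.7   3.7] rotdeg [-179.7   -0.3    7.2] F [-0.7 -0.8  1.1] open 0.0
tool delta [10.8 -3.5 -4.2] dist 12.1
(array([609.20220947, 106.45297241]), [34.51167678833008, 119.65416717529297], np.float32(7.751957))
```

View pics/s13.png

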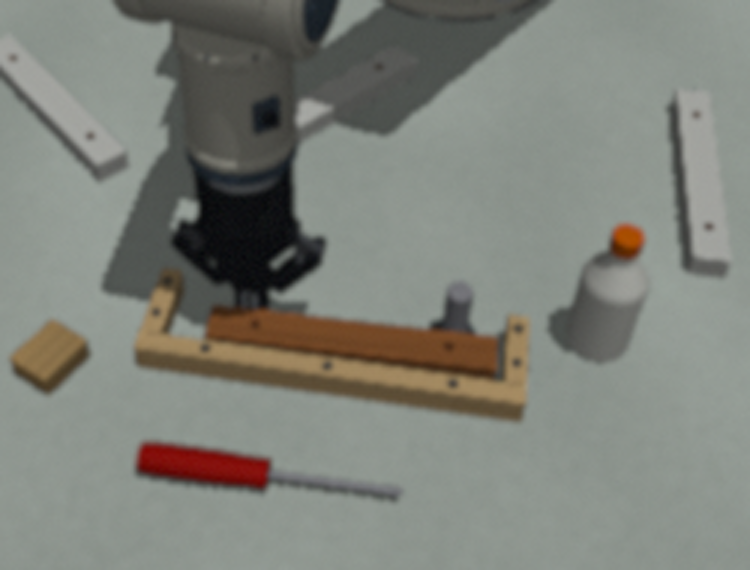

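View pics/t13.png

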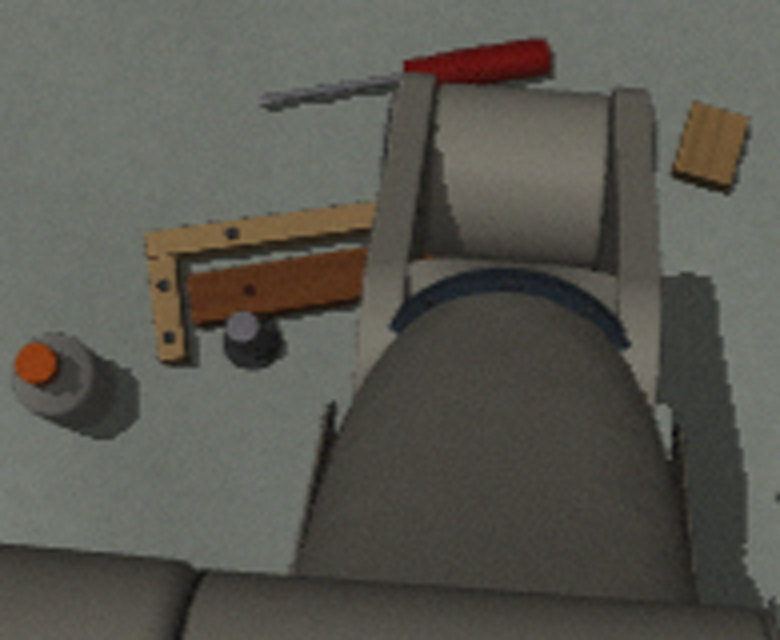

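```bash
python3 -m jog '255 -15 0 -3 0 0 0;255 0 -30 0 0 0 0;255 0 -30 0 0 0 0;255 0 -25 0 0 0 0;255 0 0 0 0 0 0'
python3 -c "
from meas import *
print(w2b(r.sense()['eef_pos'][:2]))
t=b2w((-43,12)); 
to(*t,8)
im=look('s14','scene',(150,400,120,310),3)
im=look('t14')
"
```

```text
clock: 10.37
eef_pos: [578.3, 39.7, 6.5]
tcp_rot: [-3.136, -0.006, 0.122]
contact_force: [0.4, 0.6, 0.0]
opening: 0.0
[-69.02691839  10.55478483]
clock 10.3667 pos [578.3  39.7   6.5] rotdeg [-179.7   -0.4    7. ] F [0.4 0.6 0. ] open 0.0
tool delta [26.  -1.6 -1.4] dist 26.1
```

View pics/s14.png

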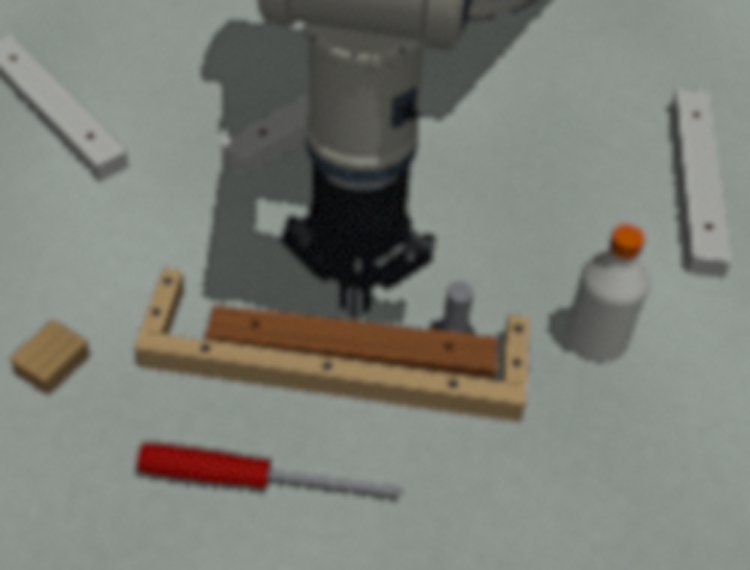

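```bash
python3 -m jog '255 8 0 0 0 0 0;255 7 0 0 0 0 0;255 4 0 0 0 0 0;255 2 0 0 0 0 0;255 0 0 0 0 0 0'
python3 -c "
from meas import *
print(w2b(r.sense()['eef_pos'][:2]))
t=b2w((-43,12)); to(*t,8)
im=look('s15','scene',(150,400,120,310),3)
"
```

```text
clock: 10.88
eef_pos: [602.3, 36.7, 6.5]
tcp_rot: [-3.138, -0.006, 0.119]
contact_force: [-0.3, 1.0, 1.2]
opening: -0.002
[-45.58181542   4.50739265]
clock 10.8833 pos [602.3  36.7   6.5] rotdeg [-179.8   -0.3    6.8] F [-0.3  1.   1.2] open -0.0
tool delta [ 2.5 -7.5 -1.5] dist 8.1
```

View pics/s15.png

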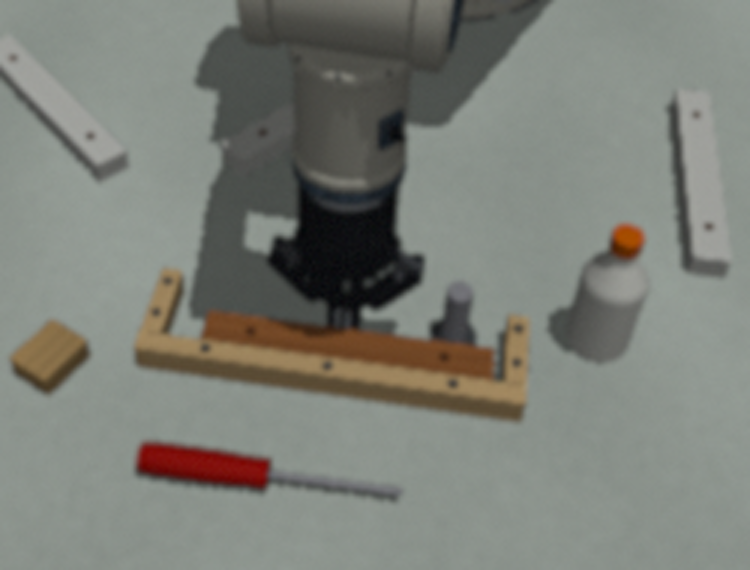

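```bash
python3 -m jog '255 2 -2 0 0 0 0;255 2 -1 0 0 0 0;255 1 0 0 0 0 0'; python3 -m jog '255 2 0 0 0 0 0'; python3 -m jog '255 2 0 0 0 0 0'
python3 -c "
from meas import *
print(w2b(r.sense()['eef_pos'][:2]))
im=look('s16','scene',(150,400,120,310),3)
"
```

```text
clock: 11.18
eef_pos: [602.9, 38.4, 5.6]
tcp_rot: [-3.138, 0.003, 0.118]
contact_force: [-2.2, 0.3, 1.3]
opening: 0.004
clock: 11.27
eef_pos: [602.9, 38.4, 5.3]
tcp_rot: [-3.138, 0.006, 0.118]
contact_force: [-10.6, -0.6, 8.4]
opening: 0.001
clock: 11.35
eef_pos: [602.8, 38.4, 5.0]
tcp_rot: [-3.138, 0.011, 0.118]
contact_force: [-7.5, -0.8, 6.1]
opening: 0.002
[-44.91386183   6.14878484]
```

The force has risen to about 10 N and the motion has stopped, so the batten is against the fence. I'll back off and check.

```bash
python3 -m jog '255 -12 0 -3 0 0 0;255 -25 0 -15 0 0 0;255 -25 0 -25 0 0 0;255 -30 0 -30 0 0 0;255 -30 0 -30 0 0 0'
python3 -m jog '255 -10 35 -20 0 0 0;255 -10 35 -20 0 0 0;255 0 40 0 0 0 0;255 0 40 0 0 0 0;255 0 40 0 0 0 0'
python3 -m jog '255 0 40 0 0 0 0;255 0 40 0 0 0 0;255 0 40 0 0 0 0;255 0 40 0 0 0 0;255 0 0 0 0 0 0'
python3 -c "
from meas import *
im=look('t17');c,s,a=batten(im,optics.camera_info('top'));print(c,s,a,w2b(c))
im=look('s17','scene',(150,400,120,310),3)
"
```

```text
clock: 11.82
eef_pos: [483.1, 24.0, 105.5]
tcp_rot: [-3.138, 0.013, 0.118]
contact_force: [0.5, 0.6, 0.4]
opening: -0.0
clock: 12.23
eef_pos: [484.1, -167.6, 154.6]
tcp_rot: [-3.14, 0.001, 0.128]
contact_force: [0.8, 0.2, 0.6]
opening: -0.002
clock: 12.65
eef_pos: [507.0, -340.3, 158.0]
tcp_rot: [3.134, -0.008, 0.125]
contact_force: [-0.5, 0.7, 0.3]
opening: -0.001
[628.80969238  48.10095978] [36.70351028442383, 238.6379852294922] 7.2381773 [-17.85917591  12.45773624]
```

View pics/t17.png

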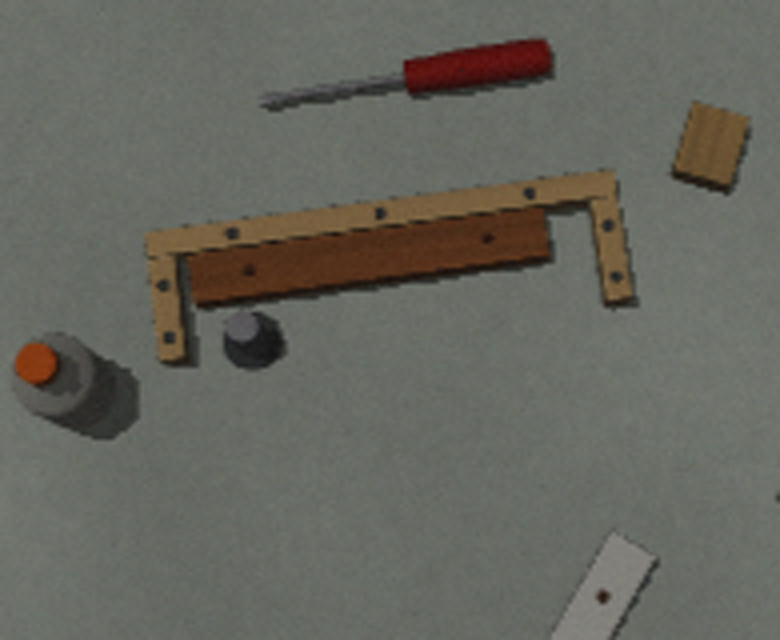

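View pics/s17.png

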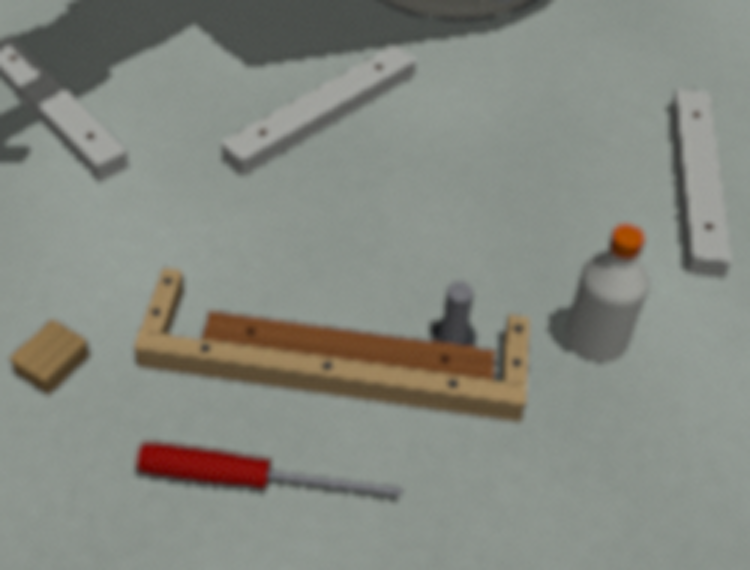

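The batten lies flush along the fence: centre at bay x -18, y +12, and parallel to it within 0.1°. The glue, screwdriver and offcut are at their starting pixels. I'm handing in.

```bash
python3 -c "
from rig import ticket
print(ticket.sign_off())"
```

```text
the job is handed in; nothing more can be done
None
```

The batten is in the bay, lying along the back fence and behind the post, and the job is handed in at about 12.7 s of the 58 s allowed. The hand-in reports no verdict.

**What I did:** I used the shut fingers only.
- I turned the batten to about 24° relative to the bay and pushed it in square to its length.
- I slid it along its axis from the right end. The left end went in past the post while the right end was still outside; I measured left end x about -16 mm and right end x about -115 mm in the bay frame.
- I swung the right end in and pressed the batten against the fence until it stopped at about 10 N.

**Last checks:**

| Check | Measured | Needed |
|---|---|---|
| Batten centre, bay x | -18 mm | each end between -27 and -5 mm |
| Batten centre, bay y | +12 mm | within ±25 mm |
| Angle to the fence | within 0.1° | both ends within the x range above |

- **Other objects:** the glue, screwdriver, offcut and white strips look unmoved in the final pictures.
- **Lifting and tilt:** I judged these from the pictures only, since I had no direct height reading.
- **Disagreements:** partway through the swing, the top-camera angle looked off, probably because the arm and post hid part of the batten. The left end also drew back about 5 mm from the fence at that point. The final push against the fence closed that gap. No final check failed.

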